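# Count along the bamboo rack and push the measuring cup into the third gap

## Task

Put the steel measuring cup away in the third gap of the bamboo divider rack, counting from the end where the two screwdrivers stand. First, with the cup still where it is, count with a fingertip: keep the closed fingers in touch with the rack's top rail and run them along it from the middle of the first gap to the middle of the third. Then gently push the cup along the counter, upright and without squeezing it or picking it up, into that third gap until it meets the back board, and leave the blender parts and the screwdrivers alone.

Things in the scene. Friction and masses are not known exactly. Their poses are not given: they have to be found in the camera images.
- rack: Fixed bamboo divider rack. Origin on the counter; x runs from open mouth to back board (away from the robot), y along it, z up. Back board x = +35 to +50 mm. Five dividers 8 mm thick, 48 high, x = -35 to +35, at y = -172, -86, 0, 86, 172 mm: four alike gaps 78 mm clear at y = -129, -43, 43, 129, open in front and on top, floored by the counter. First gap: nearest the stand
- rail: Flat fixed rail along the top of the rack's back board, 22 mm wide (x), 356 long (y), 13 thick. Origin: centre of its underside, 62 mm above the counter, over rack x = +42.5 mm; its top face is 75 mm above the counter. Axes as the rack's. Darker joint marks show on it over the dividers
- cup_center (a point): Steel measuring cup, round, straight sided, open at the top, no handle: 60 mm outside diameter, 42 high, about 0.1 kg, loose on the counter in front of the rack. This point: on its axis half-way up, 21 mm above its underside; z points to its mouth. Against the back board it is at rack x = +5 mm
- stand: Slotted bamboo stand that holds the two screwdrivers, fixed, 60 mm (x) by 90 (y), 90 high, beyond one end of the rack (either end, about 290 mm from the rack's centre); the blender base is beyond the other end. Origin: centre of its underside
- driver_a: Loose screwdriver standing upright in the stand, tip down. Origin: on its axis at the foot of the handle, 90 mm above the counter; handle 27 mm thick, reaching 84 mm above the origin; z up
- driver_b: The other loose screwdriver, the same size and standing in the same stand. Origin as for driver_a
- blender: Chrome blender base, fixed, round, 168 mm across, 172 mm high, its dial reaching 93 mm from the axis. Origin: centre of its underside
- lid: Loose clear plastic lid lying flat on the counter to one side of the cup, 100 mm across, 32 mm high with its knob. Origin: centre of its underside
- seal: Loose silicone seal ring lying flat on the counter to the other side of the cup, 84 mm outside diameter, 6 mm thick. Origin: centre of its underside
- cup: The same measuring cup. Origin: centre of its underside
Things that resemble listed ones, but are neither listed nor needed, are in the scene too. Leave any red look-alike of the stand alone.

How it is judged:
On the way, in this order (a step that is already met when the one before it is completed fails the run):
1. a fingertip touches the rail over the first gap, the cup not yet moved (contact force between the fingers and rail above 0.3 N and distance of cup_center from where it was at the start of the episode below 0.015 m and ((y of stand in the frame of rack above 0 m and y of the grasp point in the frame of rack between 0.111 and 0.147 m) or (y of stand in the frame of rack below 0 m and y of the grasp point in the frame of rack between -0.147 and -0.111 m))), for 0.05 s.
2. a fingertip touches the rail over the divider between the first and second gaps, the cup not yet moved (contact force between the fingers and rail above 0.3 N and distance of cup_center from where it was at the start of the episode below 0.015 m and ((y of stand in the frame of rack above 0 m and y of the grasp point in the frame of rack between 0.068 and 0.104 m) or (y of stand in the frame of rack below 0 m and y of the grasp point in the frame of rack between -0.104 and -0.068 m))), for 0.05 s.
3. a fingertip touches the rail over the second gap, the cup not yet moved (contact force between the fingers and rail above 0.3 N and distance of cup_center from where it was at the start of the episode below 0.015 m and ((y of stand in the frame of rack above 0 m and y of the grasp point in the frame of rack between 0.025 and 0.061 m) or (y of stand in the frame of rack below 0 m and y of the grasp point in the frame of rack between -0.061 and -0.025 m))), for 0.05 s.
4. a fingertip touches the rail over the divider between the second and third gaps, the cup not yet moved (contact force between the fingers and rail above 0.3 N and distance of cup_center from where it was at the start of the episode below 0.015 m and ((y of stand in the frame of rack above 0 m and y of the grasp point in the frame of rack between -0.018 and 0.018 m) or (y of stand in the frame of rack below 0 m and y of the grasp point in the frame of rack between -0.018 and 0.018 m))), for 0.05 s.
5. a fingertip touches the rail over the third gap, the cup not yet moved (contact force between the fingers and rail above 0.3 N and distance of cup_center from where it was at the start of the episode below 0.015 m and ((y of stand in the frame of rack above 0 m and y of the grasp point in the frame of rack between -0.061 and -0.025 m) or (y of stand in the frame of rack below 0 m and y of the grasp point in the frame of rack between 0.025 and 0.061 m))), for 0.05 s.
At the end, for the whole second after the job is handed in: The cup stands upright on the counter, at rest, in the third gap from the screwdriver end, within 8 mm of touching the back board (((y of stand in the frame of rack above 0 m and y of cup_center in the frame of rack between -0.057 and -0.029 m) or (y of stand in the frame of rack below 0 m and y of cup_center in the frame of rack between 0.029 and 0.057 m)) and x of cup_center in the frame of rack between -0.003 and 0.012 m and height (world z) of cup_center below 0.026 m and angle between cup_center's own z axis and vertical below 0.1 rad and linear speed of cup below 0.01 m/s).
It fails at once if the cup is lifted more than 8 mm off the counter (height (world z) of cup_center above 0.029 m).
It fails at once if the cup is squeezed or rammed with more than 35 N (contact force between the fingers and cup above 35 N).
It fails at once if the cup is tipped (angle between cup_center's own z axis and vertical above 0.35 rad).
It fails at once if the lid or the seal is shifted by more than 20 mm (distance of any of lid, seal from where it was at the start of the episode above 0.02 m).
It fails at once if a screwdriver is shifted by more than 20 mm (distance of any of driver_a, driver_b from where it was at the start of the episode above 0.02 m).
It also fails if it takes over 61 s, if anything falls off the work surface, if the arm or the gripper's body presses on something with over 40 N, if the wrist force passes 120 N, or if a joint passes its speed limit or range.

## Robot

A 6-joint arm with a two-finger parallel gripper is mounted at the origin on the work surface. World frame = base frame: x ahead of the robot, y to its left, z up, the work surface at z = 0. Lengths are in m, angles in rad, forces in N, time in s.
With the tool pointing down it reaches from about 0.375 to 0.975 m from the base axis. Payload 3.8 kg.
Tool frame: the origin (TCP) lies where the fingers leave the gripper's body, on its centre line; the fingertips stand 73 mm ahead of it and the grasp point (between the pads) lies 54 mm ahead of it; z points along the fingers, y is the line along which they close (so a half turn about z gives the same grasp; the last joint's range is limited). The gripper opens to 85 mm and grips with 20 to 120 N. Pads are 22 mm wide; open, the fingers measure 114 mm over their backs; the gripper's body (76 mm by 85 mm) begins 54 mm behind the grasp point. The pads swing forward as they close: fully open they stand 13 mm farther back than shut.
Start: joints at [1.197, 0.264, 1.604, -0, 1.274, -0.037], TCP at [0.223, 0.637, 0.304] pointing down, gripper open.
Joint ranges: [-2.63, 2.63], [-0.94, 2.18], [0.31, 2.57], [-1.31, 4.45], [0, 2.66], [-2.55, 2.55]. Speed limits (rad/s): [2.57, 2.57, 3.14, 3.14, 3.14, 3.14].

## Interface

Orientations are given as a rotation vector (axis times angle).
In Python, from workcell import read_state, viewer, bot gives the robot as it stands.
- The arm moves only by the tool jog_arm, never from a script. Its argument "increments" is a list that holds one entry, the list of rows, each a list of 7 numbers: the shift along the tool's x, y, z in units of 30 mm (1.0 is 30 mm), then the turn, a rotation vector about the tool's x, y, z in units of 6 degrees (1.0 is 6 degrees), then the opening, from -1 (shut) to 1 (fully open). A call has exactly 5 rows; each row shifts and turns the commanded pose from where the row before left it, along the tool's axes as they then stand; what a row does not reach is not made up. A row lasts 1/12 s, in which the tool goes at most 41.7 mm and 7.16 degrees, less where a joint would pass 70% of its speed; a pose out of reach is approached as far as the arm can. A call is refused whole if a number of a shift passes 1 or a number of a turn 1, either way. A call with a gripper value outside its range is refused whole. The fingers move at their own pace and stop on an object; "force" is the grip in N (left out, the last holds). Time passes only in rows, so rows that do not move let the fingers close, or fill a call up. It gives the time, the measured TCP pose, the force, the opening and the grip force at its end, in the units of the state.
- read_state(): the state, without advancing time (a new reading comes with each control period).
- viewer.read_camera(name): name is "scene" or "side" or "wrist"; returns (picture, depth): 400x640x3 uint8, blue, green, red; 400x640 float32, m along the optical axis (not along the pixel's ray), 0 where there is no reading.
- viewer.camera_params(name): a dict with "fx", "fy", "cx", "cy" (pixels), "R" (3x3) and "t" (3): a world point X has camera coordinates R X + t; the wrist camera has in their place "hand_eye" (4x4, takes a point from camera to tool coordinates, whose origin is the TCP and whose axes are the flange's). Camera axes: x right, y down, z forward; pixel columns grow to the right and rows downward; lengths in m; the calibration is good to about 2 mm. A picture is of the moment at which its call begins: read the wrist's pose just before it. camera_params takes no time and is no camera call.
- bot.finish_job(): hands the job in; it is judged then, once.
The state is a dict: "time": time; "q": joint angles; "joint_vel": joint speeds; "joint_torque": joint torques, N m; "tool_pos": TCP position; "tcp_rot": TCP orientation; "wrist_force": force on the tool from outside, world axes, zero at the start; "torque": the same for the moment, N m; "width": opening from 0.0 (shut) to 1.0 (fully open); "grip_force": force on a finger pad.
Only numpy, scipy, OpenCV 4.12 (cv2) and the standard library are available. Lean on these libraries where they do the work, as an engineer would, in place of code of your own. Each camera call takes 0.05 s, during which the arm holds its last target. There are 200 camera calls.

## Working session

There is one attempt and no reset: what is moved stays moved. The work goes in short steps, Python scripts to look and compute and a tool call to move; the robot and the scene stay as the last step left them, time stands still between calls to the robot, and variables do not carry over. Pictures are saved under pics/ and viewed, at most 10 in all, crops included, and the job is handed in when it is done.

Besides the shell and the picture viewer there is one more tool, called after "Request:" as name(argument=value, ...), one argument or row to a line, values as JSON. jog_arm: Moves the arm, as the interface text tells. Its arguments: {"type":"object","properties":{"increments":{"type":"array","items":{"type":"array","items":{"type":"array","items":{"type":"number"}}}},"force":{"type":"number"}},"required":["increments"]}

```bash
mkdir -p pics
cat > h.py <<'E'
import numpy as np, cv2
from scipy.spatial.transform import Rotation as Ro
from workcell import read_state, viewer, bot
def cast(name,u,v,z,s=None):
    p=viewer.camera_params(name)
    d=np.array([(u-p['cx'])/p['fx'],(v-p['cy'])/p['fy'],1.])
    if name=='wrist':
        H=np.array(p['hand_eye']); s=s or read_state(); R=Ro.from_rotvec(s['tcp_rot']).as_matrix()
        o=R@H[:3,3]+s['tool_pos']; d=R@H[:3,:3]@d
    else:
        R=np.array(p['R']); o=-R.T@np.array(p['t']); d=R.T@d
    return o+d*(z-o[2])/d[2]
E
python3 - <<'E'
from h import *
for n in ['scene','side']:
    p,d=viewer.read_camera(n); cv2.imwrite(f'pics/{n}0.png',p); np.save(f'{n}d.npy',d)
    c=viewer.camera_params(n); print(n,c['fx'],-np.array(c['R']).T@c['t'])
s=read_state(); print(s['time'],s['tool_pos'],s['tcp_rot'],s['width']);print(Ro.from_rotvec(s['tcp_rot']).as_matrix().round(3))
E
```

```text
scene 452.6890284520649 [ 1.0301632  -0.22726708  0.87089053]
side 419.00416577552915 [ 0.08228737 -0.40435389  0.81464193]
0.1 [0.22287886 0.6365978  0.30264829] [-0.52648831 -3.09672516  0.00319809] 1.0001340622210322
[[-0.944  0.33  -0.001]
 [ 0.33   0.944 -0.002]
 [ 0.    -0.002 -1.   ]]
```

View pics/scene0.png

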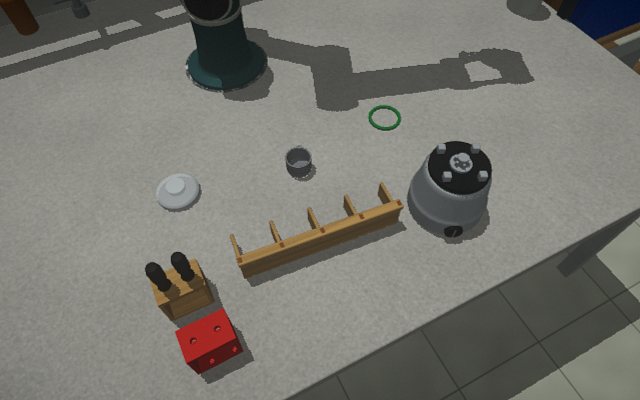

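View pics/side0.png

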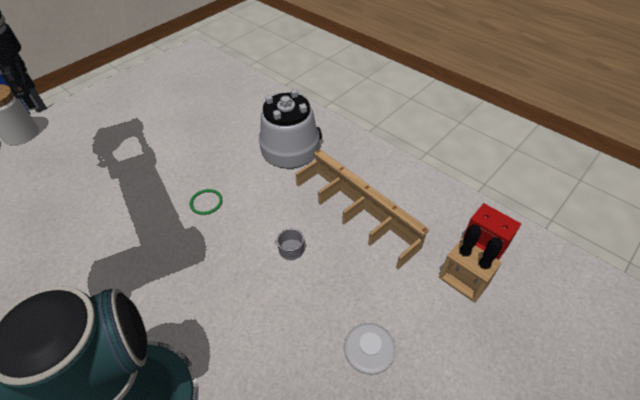

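The scene picture shows the rack from about (238,265) to (402,205), with the stand at (180,285) by its left end. The cup is at (299,162), the lid at (178,191), the seal at (384,117) and the blender at (452,185). The side picture agrees, with the rail from (317,155) to (427,233) and the cup at (290,244).

```bash
cat > m.py <<'E'
from h import *
def cloud(n):
    d=np.load(n+'d.npy'); c=viewer.camera_params(n); v,u=np.mgrid[:400,:640]
    X=np.stack([(u-c['cx'])/c['fx']*d,(v-c['cy'])/c['fy']*d,d],-1)
    return (X-np.array(c['t']))@np.array(c['R']), d>0
for n,boxes in [('scene',dict(rail=(232,195,412,280),cup=(280,143,318,182),lid=(150,170,205,215),seal=(364,100,405,134))),('side',dict(rail=(298,148,432,240),cup=(272,226,309,262),lid=(340,318,400,378),seal=(186,184,226,218)))]:
    P,ok=cloud(n); img=cv2.imread(f'pics/{n}0.png'); hsv=cv2.cvtColor(img,cv2.COLOR_BGR2HSV)
    for k,(a,b,c,e) in boxes.items():
        p=P[b:e,a:c]; z=p[...,2]; m=ok[b:e,a:c].copy()
        if k=='rail': m&=(z>.069)&(z<.081)
        if k=='cup': m&=(z>.036)&(z<.05)
        if k=='lid': m&=(z>.008)&(z<.05)
        if k=='seal': m&=hsv[b:e,a:c,1]>120
        q=p[m]; r=cv2.minAreaRect(q[:,:2].astype(np.float32)*1000)
        cc,rad=cv2.minEnclosingCircle(q[:,:2].astype(np.float32)*1000)
        print(n,k,m.sum(),'rect',np.round(r[0]),np.round(r[1]),round(r[2],1),'circ',np.round(cc),round(rad), 'z',np.median(q[:,2]).round(3))
        if k=='rail':
            w=q[:,:2]-q[:,:2].mean(0); print('dir',np.linalg.svd(w,full_matrices=False)[2][0])
E
python3 m.py
```

```text
scene rail 1795 rect [645. -24.] [355.  24.] 85.1 circ [644. -24.] 178 z 0.074
dir [-0.08697751 -0.99621028]
scene cup 157 rect [432.  23.] [59. 62.] 27.0 circ [431.  23.] 33 z 0.041
scene lid 1237 rect [ 370. -255.] [98. 98.] 76.1 circ [ 371. -257.] 51 z 0.015
scene seal 186 rect [388. 288.] [80. 81.] 51.5 circ [388. 289.] 42 z 0.004
side rail 1150 rect [640. -24.] [356.  25.] 85.1 circ [639. -24.] 178 z 0.074
dir [-0.08482104 -0.9963962 ]
side cup 178 rect [428.  23.] [61. 60.] 1.4 circ [426.  24.] 33 z 0.041
side lid 2061 rect [ 365. -256.] [99. 97.] 40.3 circ [ 365. -255.] 50 z 0.015
side seal 152 rect [384. 289.] [81. 79.] 41.2 circ [382. 289.] 43 z 0.005
```

Request:
jog_arm(
  increments=[
    [[0, 0, 0, 0, 0, -0.48, -1], [0, 0, 0, 0, 0, -0.48, -1], [0, 0, 0, 0, 0, -0.48, -1], [0, 0, 0, 0, 0, -0.48, -1], [0, 0, 0, 0, 0, -0.48, -1]],
  ],
)

```text
time: 0.52
tool_pos: [0.2229, 0.6367, 0.3031]
tcp_rot: [-0.13, -3.138, 0.002]
wrist_force: [-0.4, 0.0, 0.4]
width: 0.3
grip_force: 0.0
```

Request:
jog_arm(
  increments=[
    [[-0.527, -0.834, 0, 0, 0, 0, -1], [-0.527, -0.834, 0, 0, 0, 0, -1], [-0.527, -0.834, 0, 0, 0, 0, -1], [-0.527, -0.834, 0, 0, 0, 0, -1], [-0.527, -0.834, 0, 0, 0, 0, -1]],
  ],
)

```text
time: 0.93
tool_pos: [0.2913, 0.5042, 0.3031]
tcp_rot: [-0.134, -3.138, 0.002]
wrist_force: [0.7, -0.5, -0.5]
width: 0.0
grip_force: 0.0
```

Request:
jog_arm(
  increments=[
    [[-0.527, -0.834, 0, 0, 0, 0, -1], [-0.527, -0.834, 0, 0, 0, 0, -1], [-0.527, -0.834, 0, 0, 0, 0, -1], [-0.527, -0.834, 0, 0, 0, 0, -1], [-0.527, -0.834, 0, 0, 0, 0, -1]],
  ],
)

```text
time: 1.35
tool_pos: [0.3594, 0.3728, 0.3034]
tcp_rot: [-0.134, -3.138, 0.001]
wrist_force: [-0.4, -0.1, -0.2]
width: 0.0
grip_force: 0.0
```

Request:
jog_arm(
  increments=[
    [[-0.527, -0.834, 0, 0, 0, 0, -1], [-0.527, -0.834, 0, 0, 0, 0, -1], [-0.527, -0.834, 0, 0, 0, 0, -1], [-0.527, -0.834, 0, 0, 0, 0, -1], [-0.527, -0.834, 0, 0, 0, 0, -1]],
  ],
)

```text
time: 1.77
tool_pos: [0.4274, 0.2414, 0.3035]
tcp_rot: [-0.134, -3.138, 0.001]
wrist_force: [0.6, -0.3, 0.1]
width: -0.004
grip_force: 0.0
```

Request:
jog_arm(
  increments=[
    [[-0.527, -0.834, 0, 0, 0, 0, -1], [-0.527, -0.834, 0, 0, 0, 0, -1], [-0.527, -0.834, 0, 0, 0, 0, -1], [-0.527, -0.834, 0, 0, 0, 0, -1], [-0.527, -0.834, 0, 0, 0, 0, -1]],
  ],
)

```text
time: 2.18
tool_pos: [0.4955, 0.11, 0.3035]
tcp_rot: [-0.134, -3.138, 0.0]
wrist_force: [0.7, -0.5, 0.7]
width: -0.002
grip_force: 0.0
```

Request:
jog_arm(
  increments=[
    [[-0.527, -0.834, 0, 0, 0, 0, -1], [-0.527, -0.834, 0, 0, 0, 0, -1], [-0.527, -0.834, 0, 0, 0, 0, -1], [-0.527, -0.834, 0, 0, 0, 0, -1], [-0.527, -0.834, 0, 0, 0, 0, -1]],
  ],
)

```text
time: 2.6
tool_pos: [0.5636, -0.0213, 0.3033]
tcp_rot: [-0.134, -3.138, -0.0]
wrist_force: [0.8, 0.2, -0.3]
width: -0.0
grip_force: 0.0
```

Request:
jog_arm(
  increments=[
    [[-0.527, -0.834, 0, 0, 0, 0, -1], [-0.527, -0.834, 0, 0, 0, 0, -1], [0, 0, 0, 0, 0, 0, -1], [0, 0, 0, 0, 0, 0, -1], [0, 0, 0, 0, 0, 0, -1]],
  ],
)

```text
time: 3.02
tool_pos: [0.5902, -0.0722, 0.3032]
tcp_rot: [-0.135, -3.137, -0.001]
wrist_force: [0.4, -0.5, 0.2]
width: 0.0
grip_force: 0.0
```

Request:
jog_arm(
  increments=[
    [[-0.4, -0.637, 0, 0, 0, 0, -1], [-0.4, -0.637, 0, 0, 0, 0, -1], [-0.4, -0.637, 0, 0, 0, 0, -1], [-0.4, -0.637, 0, 0, 0, 0, -1], [0, 0, 0, 0, 0, 0, -1]],
  ],
)

```text
time: 3.43
tool_pos: [0.6329, -0.1543, 0.3038]
tcp_rot: [0.135, 3.138, -0.002]
wrist_force: [0.2, -0.0, -0.3]
width: 0.001
grip_force: 0.0
```

Request:
jog_arm(
  increments=[
    [[0, 0, 0.5, 0, 0, 0, -1], [0, 0, 0.5, 0, 0, 0, -1], [0, 0, 0.5, 0, 0, 0, -1], [0, 0, 0.5, 0, 0, 0, -1], [0, 0, 0, 0, 0, 0, -1]],
  ],
)

```text
time: 3.85
tool_pos: [0.6294, -0.1503, 0.2399]
tcp_rot: [-0.132, -3.132, -0.003]
wrist_force: [-1.0, 0.9, -1.5]
width: -0.001
grip_force: 0.0
```

Run:
```python
from h import *
s=read_state(); p,d=viewer.read_camera('wrist'); cv2.imwrite('pics/w1.png',p); np.save('wd.npy',d)
print(s['tool_pos'])
```

```text
[ 0.62944207 -0.15032055  0.23988335]
```

View pics/w1.png

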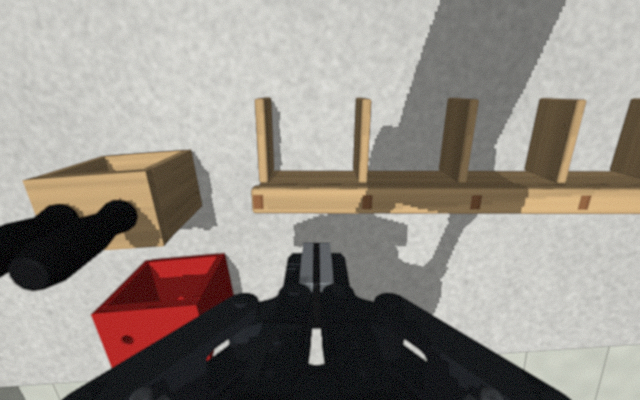

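The wrist picture shows the rail at rows 187–212 with marks at u=258, 367, 476 and 584. The fingertips are at (317,250), in line with the middle of gap 1.

Run:
```python
from h import *
s=read_state()
R=Ro.from_rotvec(s['tcp_rot']).as_matrix(); print(R.round(3)); print('tip',s['tool_pos']+R[:,2]*.073, s['tool_pos'])
for u,v in [(258,201),(367,202),(476,202),(584,202)]: print(cast('wrist',u,v,.075,s).round(4))
c=np.array([.642,-.024]);y=np.array([.086,.9963])
for k in (-172,-86,0,86): print((c+y*k/1000).round(4))
```

```text
[[-0.996  0.084 -0.005]
 [ 0.084  0.996  0.002]
 [ 0.005  0.001 -1.   ]]
tip [ 0.62985349 -0.1505644   0.16862875] [ 0.63021114 -0.15068959  0.24162777]
[ 0.6275 -0.196   0.075 ]
[ 0.6358 -0.1096  0.075 ]
[ 0.6432 -0.0229  0.075 ]
[0.6506 0.0631 0.075 ]
[ 0.6272 -0.1954]
[ 0.6346 -0.1097]
[ 0.642 -0.024]
[0.6494 0.0617]
```

Request:
jog_arm(
  increments=[
    [[0, 0, 0.8, 0, 0, 0, -1], [0, 0, 0.8, 0, 0, 0, -1], [0, 0, 0.8, 0, 0, 0, -1], [0, 0, 0.3, 0, 0, 0, -1], [0, 0, 0, 0, 0, 0, -1]],
  ],
)

```text
time: 4.32
tool_pos: [0.6304, -0.1515, 0.1608]
tcp_rot: [-0.133, -3.134, -0.002]
wrist_force: [-1.0, 0.3, -0.2]
width: -0.002
grip_force: 0.0
```

Request:
jog_arm(
  increments=[
    [[0, 0, 0.1, 0, 0, 0, -1], [0, 0, 0, 0, 0, 0, -1], [0, 0, 0.05, 0, 0, 0, -1], [0, 0, 0, 0, 0, 0, -1], [0, 0, 0, 0, 0, 0, -1]],
  ],
)

```text
time: 4.73
tool_pos: [0.6326, -0.1529, 0.1596]
tcp_rot: [0.134, 3.137, -0.001]
wrist_force: [-0.1, -0.5, -0.1]
width: -0.001
grip_force: 0.0
```

Request:
jog_arm(
  increments=[
    [[0, 0, 0.1, 0, 0, 0, -1], [0, 0, 0.1, 0, 0, 0, -1], [0, 0, 0.06, 0, 0, 0, -1], [0, 0, 0, 0, 0, 0, -1], [0, 0, 0, 0, 0, 0, -1]],
  ],
)

```text
time: 5.15
tool_pos: [0.6317, -0.1526, 0.1501]
tcp_rot: [-0.134, -3.138, -0.0]
wrist_force: [0.2, -0.8, -0.7]
width: -0.001
grip_force: 0.0
```

Request:
jog_arm(
  increments=[
    [[0, 0, 0.04, 0, 0, 0, -1], [0, 0, 0.03, 0, 0, 0, -1], [0, 0, 0, 0, 0, 0, -1], [0, 0, 0, 0, 0, 0, -1], [0, 0, 0, 0, 0, 0, -1]],
  ],
)

```text
time: 5.57
tool_pos: [0.6321, -0.1527, 0.1485]
tcp_rot: [0.134, 3.139, -0.0]
wrist_force: [-0.6, 0.5, 0.0]
width: 0.002
grip_force: 0.0
```

Request:
jog_arm(
  increments=[
    [[0, 0, 0.04, 0, 0, 0, -1], [0, 0, 0.03, 0, 0, 0, -1], [0, 0, 0, 0, 0, 0, -1], [0, 0, 0, 0, 0, 0, -1], [0, 0, 0, 0, 0, 0, -1]],
  ],
)

```text
time: 5.98
tool_pos: [0.6323, -0.1528, 0.1477]
tcp_rot: [0.134, 3.138, -0.0]
wrist_force: [-2.1, 0.7, 5.6]
width: -0.001
grip_force: 2.8
```

Request:
jog_arm(
  increments=[
    [[0, 0, 0.02, 0, 0, 0, -1], [0, 0.1, 0, 0, 0, 0, -1], [0, 0.2, 0, 0, 0, 0, -1], [0, 0.2, 0, 0, 0, 0, -1], [0, 0.2, 0, 0, 0, 0, -1]],
  ],
)

```text
time: 6.4
tool_pos: [0.6351, -0.1329, 0.1477]
tcp_rot: [0.134, 3.135, -0.003]
wrist_force: [0.2, -4.1, 5.2]
width: -0.002
grip_force: 2.5
```

Request:
jog_arm(
  increments=[
    [[0, 0.2, 0, 0, 0, 0, -1], [0, 0.2, 0, 0, 0, 0, -1], [0, 0.2, 0, 0, 0, 0, -1], [0, 0.2, 0, 0, 0, 0, -1], [0, 0.2, 0, 0, 0, 0, -1]],
  ],
)

```text
time: 6.82
tool_pos: [0.6377, -0.1028, 0.1477]
tcp_rot: [0.134, 3.135, -0.003]
wrist_force: [0.2, -2.2, 6.0]
width: 0.002
grip_force: 2.6
```

Request:
jog_arm(
  increments=[
    [[0, 0.2, 0, 0, 0, 0, -1], [0, 0.2, 0, 0, 0, 0, -1], [0, 0.2, 0, 0, 0, 0, -1], [0, 0.2, 0, 0, 0, 0, -1], [0, 0.2, 0, 0, 0, 0, -1]],
  ],
)

```text
time: 7.23
tool_pos: [0.6402, -0.0728, 0.1477]
tcp_rot: [0.134, 3.135, -0.003]
wrist_force: [-0.1, -3.3, 4.6]
width: 0.002
grip_force: 2.6
```

Request:
jog_arm(
  increments=[
    [[0, 0.2, 0, 0, 0, 0, -1], [0, 0.2, 0, 0, 0, 0, -1], [0, 0.2, 0, 0, 0, 0, -1], [0, 0.2, 0, 0, 0, 0, -1], [0, 0.2, 0, 0, 0, 0, -1]],
  ],
)

```text
time: 7.65
tool_pos: [0.6428, -0.0429, 0.1477]
tcp_rot: [0.134, 3.135, -0.003]
wrist_force: [-0.0, -3.5, 6.4]
width: 0.004
grip_force: 2.7
```

Request:
jog_arm(
  increments=[
    [[0, 0.2, 0, 0, 0, 0, -1], [0, 0.2, 0, 0, 0, 0, -1], [0, 0.2, 0, 0, 0, 0, -1], [0, 0.2, 0, 0, 0, 0, -1], [0, 0.2, 0, 0, 0, 0, -1]],
  ],
)

```text
time: 8.07
tool_pos: [0.6454, -0.013, 0.1477]
tcp_rot: [0.134, 3.135, -0.003]
wrist_force: [-1.1, -3.2, 5.5]
width: 0.004
grip_force: 2.8
```

Request:
jog_arm(
  increments=[
    [[0, 0.2, 0, 0, 0, 0, -1], [0, 0.2, 0, 0, 0, 0, -1], [0, 0.2, 0, 0, 0, 0, -1], [0, 0.2, 0, 0, 0, 0, -1], [0, 0.2, 0, 0, 0, 0, -1]],
  ],
)

```text
time: 8.48
tool_pos: [0.648, 0.0169, 0.1477]
tcp_rot: [0.134, 3.135, -0.002]
wrist_force: [0.3, -3.3, 5.8]
width: 0.004
grip_force: 2.8
```

Request:
jog_arm(
  increments=[
    [[0, 0.05, 0, 0, 0, 0, -1], [0, 0, 0, 0, 0, 0, -1], [0, 0, 0, 0, 0, 0, -1], [0, 0, 0, 0, 0, 0, -1], [0, 0, 0, 0, 0, 0, -1]],
  ],
)

```text
time: 8.9
tool_pos: [0.6481, 0.019, 0.1477]
tcp_rot: [0.134, 3.135, -0.0]
wrist_force: [-0.4, -0.2, 6.1]
width: 0.001
grip_force: 2.8
```

Request:
jog_arm(
  increments=[
    [[0, 0, -0.5, 0, 0, 0, -1], [0, 0, -0.5, 0, 0, 0, -1], [0, 0, -0.5, 0, 0, 0, -1], [0.5, -0.05, 0, 0, 0, 0, -0.41], [0.8, -0.05, 0, 0, 0, 0, -0.41]],
  ],
)

```text
time: 9.32
tool_pos: [0.6102, 0.0194, 0.193]
tcp_rot: [0.134, 3.133, 0.0]
wrist_force: [0.1, 0.2, -0.8]
width: 0.274
grip_force: 0.0
```

Request:
jog_arm(
  increments=[
    [[0.9, -0.05, 0, 0, 0, 0, -0.41], [0.9, -0.05, 0, 0, 0, 0, -0.41], [0.9, -0.05, 0, 0, 0, 0, -0.41], [0.9, -0.05, 0, 0, 0, 0, -0.41], [0.9, -0.05, 0, 0, 0, 0, -0.41]],
  ],
)

```text
time: 9.73
tool_pos: [0.4712, 0.0236, 0.1907]
tcp_rot: [0.134, 3.138, -0.0]
wrist_force: [0.2, -0.7, 0.2]
width: 0.297
grip_force: 0.0
```

Request:
jog_arm(
  increments=[
    [[0.9, -0.05, 0, 0, 0, 0, -0.41], [0.9, -0.05, 0, 0, 0, 0, -0.41], [0.9, -0.05, 0, 0, 0, 0, -0.41], [0.3, 0, 0, 0, 0, 0, -0.41], [0, 0, 0, 0, 0, 0, -0.41]],
  ],
)

```text
time: 10.15
tool_pos: [0.3805, 0.0269, 0.1904]
tcp_rot: [-0.134, -3.138, -0.0]
wrist_force: [0.4, -0.7, 0.0]
width: 0.291
grip_force: 0.0
```

Request:
jog_arm(
  increments=[
    [[0, 0, 0, 0, 0, 0, -0.41], [0, 0, 0, 0, 0, 0, -0.41], [0, 0, 0, 0, 0, 0, -0.41], [0, 0, 0, 0, 0, 0, -0.41], [0, 0, 0, 0, 0, 0, -0.41]],
  ],
)

```text
time: 10.57
tool_pos: [0.3832, 0.0267, 0.1908]
tcp_rot: [-0.134, -3.139, -0.0]
wrist_force: [-0.1, -0.6, -0.6]
width: 0.295
grip_force: 0.0
```

Run:
```python
from h import *
s=read_state(); p,d=viewer.read_camera('wrist'); cv2.imwrite('pics/w2.png',p)
R=Ro.from_rotvec(s['tcp_rot']).as_matrix();print(s['tool_pos'],s['width'],R.round(4))
```

```text
[0.38322497 0.02674369 0.1908306 ] 0.29469586479061455 [[-9.963e-01  8.540e-02 -1.000e-04]
 [ 8.540e-02  9.963e-01  0.000e+00]
 [ 1.000e-04  0.000e+00 -1.000e+00]]
```

View pics/w2.png

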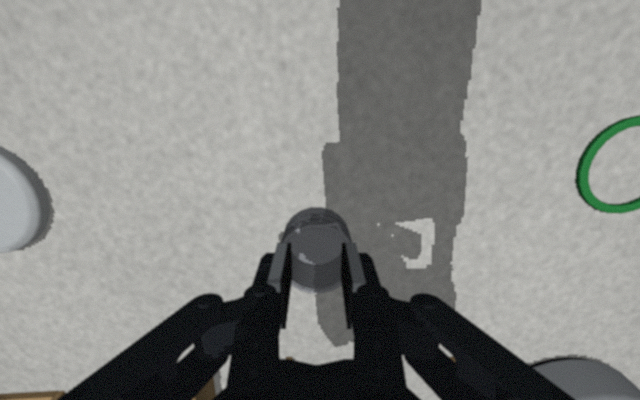

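The wrist picture shows the cup at about (317,240), laterally centred between the fingers. The lid (left) and seal (right) are well clear. I'll check the cup's position with a cast.

Run:
```python
from h import *
s=read_state()
print(cast('wrist',317,207,.0,s),cast('wrist',317,207,.042,s),cast('wrist',284,240,.042,s),cast('wrist',350,240,.042,s))
p,d=viewer.read_camera('scene')
c=viewer.camera_params('scene'); v,u=np.mgrid[143:182,280:318]; dd=d[143:182,280:318]
X=(np.stack([(u-c['cx'])/c['fx']*dd,(v-c['cy'])/c['fy']*dd,dd],-1)-np.array(c['t']))@np.array(c['R'])
m=(X[...,2]>.036)&(X[...,2]<.05)&(dd>0); print(m.sum(),cv2.minEnclosingCircle(X[m][:,:2].astype(np.float32)))
p,d=viewer.read_camera('side'); cv2.imwrite('pics/s2.png',cv2.resize(p[180:320,200:400],(800,560)))
```

```text
[0.39957199 0.02673251 0.        ] [0.38333664 0.02799546 0.042     ] [4.08243489e-01 3.89397835e-04 4.20000000e-02] [0.41262737 0.05096023 0.042     ]
165 ((0.4290144741535187, 0.024469081312417984), 0.033899884670972824)
```

View pics/s2.png

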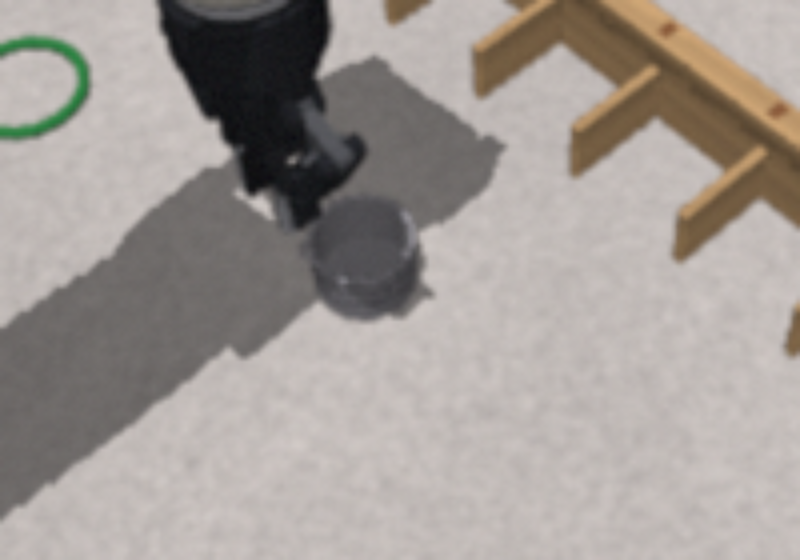

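The side crop shows the fingers above and just behind the cup, whose rim centre is at about (365,225). The cup is at about (0.429, 0.024). I'll descend behind it.

Request:
jog_arm(
  increments=[
    [[0.1, 0, 0.5, 0, 0, 0, -0.41], [0, 0, 0.5, 0, 0, 0, -0.41], [0, 0, 0, 0, 0, 0, -0.41], [0, 0, 0, 0, 0, 0, -0.41], [0, 0, 0, 0, 0, 0, -0.41]],
  ],
)

```text
time: 11.13
tool_pos: [0.3798, 0.027, 0.1613]
tcp_rot: [0.134, 3.138, 0.0]
wrist_force: [0.8, -0.9, -0.1]
width: 0.295
grip_force: 0.0
```

Request:
jog_arm(
  increments=[
    [[0, 0, 0.3, 0, 0, 0, -0.41], [0, 0, 0.3, 0, 0, 0, -0.41], [0, 0, 0.3, 0, 0, 0, -0.41], [0, 0, 0.3, 0, 0, 0, -0.41], [0, 0, 0, 0, 0, 0, -0.41]],
  ],
)

```text
time: 11.55
tool_pos: [0.3776, 0.027, 0.1224]
tcp_rot: [-0.134, -3.134, 0.0]
wrist_force: [-0.5, -0.2, 0.2]
width: 0.296
grip_force: 0.0
```

Request:
jog_arm(
  increments=[
    [[0, 0, 0.3, 0, 0, 0, -0.41], [0, 0, 0.3, 0, 0, 0, -0.41], [0, 0, 0.3, 0, 0, 0, -0.41], [0, 0, 0.2, 0, 0, 0, -0.41], [0, 0, 0.2, 0, 0, 0, -0.41]],
  ],
)

```text
time: 11.97
tool_pos: [0.3791, 0.027, 0.0848]
tcp_rot: [-0.134, -3.138, 0.0]
wrist_force: [0.0, 0.2, 1.0]
width: 0.293
grip_force: 0.0
```

Request:
jog_arm(
  increments=[
    [[0, 0, 0, 0, 0, 0, -0.41], [0, 0, 0, 0, 0, 0, -0.41], [0, 0, 0, 0, 0, 0, -0.41], [0, 0, 0, 0, 0, 0, -0.41], [0, 0, 0, 0, 0, 0, -0.41]],
  ],
)

```text
time: 12.38
tool_pos: [0.3799, 0.027, 0.0862]
tcp_rot: [0.134, 3.138, 0.0]
wrist_force: [-0.7, -0.2, 0.7]
width: 0.294
grip_force: 0.0
```

Request:
jog_arm(
  increments=[
    [[-0.1, 0.01, 0.05, 0, 0, 0, -0.41], [-0.15, 0.012, 0.05, 0, 0, 0, -0.41], [-0.15, 0.012, 0, 0, 0, 0, -0.41], [-0.15, 0.012, 0, 0, 0, 0, -0.41], [-0.15, 0.012, 0, 0, 0, 0, -0.41]],
  ],
)

```text
time: 12.8
tool_pos: [0.4011, 0.0269, 0.0828]
tcp_rot: [-0.134, -3.139, 0.0]
wrist_force: [0.2, -0.6, 0.1]
width: 0.293
grip_force: 0.2
```

Request:
jog_arm(
  increments=[
    [[-0.15, 0.012, 0, 0, 0, 0, -0.41], [-0.15, 0.012, 0, 0, 0, 0, -0.41], [-0.15, 0.012, 0, 0, 0, 0, -0.41], [-0.15, 0.012, 0, 0, 0, 0, -0.41], [-0.15, 0.012, 0, 0, 0, 0, -0.41]],
  ],
)

```text
time: 13.22
tool_pos: [0.4235, 0.0268, 0.0827]
tcp_rot: [-0.134, -3.139, 0.0]
wrist_force: [0.0, -0.2, 0.3]
width: 0.294
grip_force: 0.2
```

Request:
jog_arm(
  increments=[
    [[-0.15, 0.012, 0, 0, 0, 0, -0.41], [-0.15, 0.012, 0, 0, 0, 0, -0.41], [-0.15, 0.012, 0, 0, 0, 0, -0.41], [-0.15, 0.012, 0, 0, 0, 0, -0.41], [-0.15, 0.012, 0, 0, 0, 0, -0.41]],
  ],
)

```text
time: 13.63
tool_pos: [0.4461, 0.0267, 0.0828]
tcp_rot: [0.134, 3.139, -0.0]
wrist_force: [0.7, 1.7, 1.0]
width: 0.294
grip_force: 0.2
```

Request:
jog_arm(
  increments=[
    [[-0.15, 0.012, 0, 0, 0, 0, -0.41], [-0.15, 0.012, 0, 0, 0, 0, -0.41], [-0.15, 0.012, 0, 0, 0, 0, -0.41], [-0.15, 0.012, 0, 0, 0, 0, -0.41], [-0.15, 0.012, 0, 0, 0, 0, -0.41]],
  ],
)

```text
time: 14.05
tool_pos: [0.4686, 0.0266, 0.0828]
tcp_rot: [-0.134, -3.139, 0.0]
wrist_force: [0.3, 0.1, -1.4]
width: 0.298
grip_force: 0.2
```

Run:
```python
from h import *
p,d=viewer.read_camera('side'); cv2.imwrite('pics/s3.png',cv2.resize(p[130:290,250:450],(750,600)))
p,d=viewer.read_camera('scene')
c=viewer.camera_params('scene'); v,u=np.mgrid[130:260,270:350]; dd=d[130:260,270:350]
X=(np.stack([(u-c['cx'])/c['fx']*dd,(v-c['cy'])/c['fy']*dd,dd],-1)-np.array(c['t']))@np.array(c['R'])
s=read_state();print(s['tool_pos'])
m=(X[...,2]>.036)&(X[...,2]<.045)&(dd>0)&(X[...,0]>s['tool_pos'][0]+.012)&(X[...,0]<s['tool_pos'][0]+.08)&(abs(X[...,1]-s['tool_pos'][1])<.05); print(m.sum(),cv2.minEnclosingCircle(X[m][:,:2].astype(np.float32)))
```

```text
[0.4693204  0.02657045 0.08303676]
160 ((0.5078994035720825, 0.02820815145969391), 0.0355282798409462)
```

View pics/s3.png

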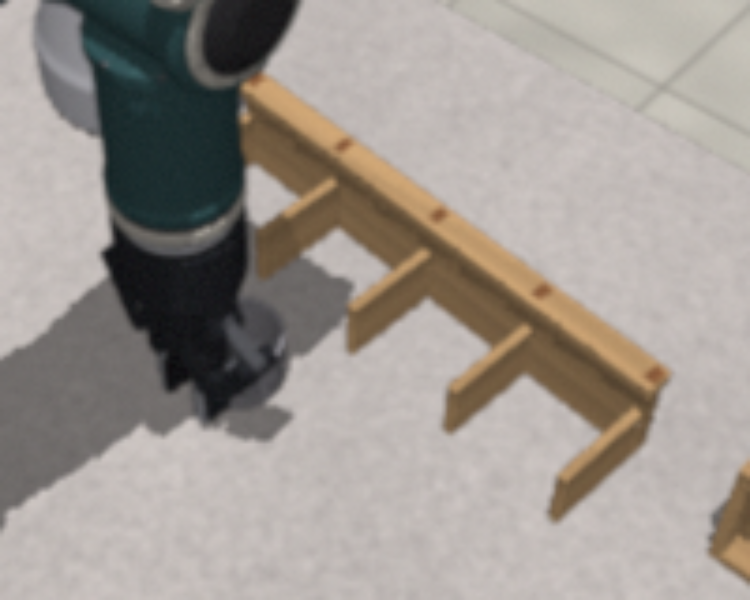

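The side crop shows the cup cradled in front of the fingers at about (255,350), heading for the third gap. That gap lies between the divider at (295,230) and the one at (385,300).

Request:
jog_arm(
  increments=[
    [[-0.15, 0.012, 0, 0, 0, 0, -0.41], [-0.15, 0.012, 0, 0, 0, 0, -0.41], [-0.15, 0.012, 0, 0, 0, 0, -0.41], [-0.15, 0.012, 0, 0, 0, 0, -0.41], [-0.15, 0.012, 0, 0, 0, 0, -0.41]],
  ],
)

```text
time: 14.57
tool_pos: [0.4913, 0.0265, 0.0828]
tcp_rot: [0.134, 3.139, 0.0]
wrist_force: [0.0, 0.5, -0.3]
width: 0.294
grip_force: 0.2
```

Run:
```python
from h import *
s=read_state();print(s['tool_pos'])
p,d=viewer.read_camera('scene'); cv2.imwrite('pics/c4.png',cv2.resize(p[120:270,220:420],(800,600),interpolation=cv2.INTER_CUBIC))
```

```text
[0.4913409  0.02645111 0.08281046]
```

View pics/c4.png

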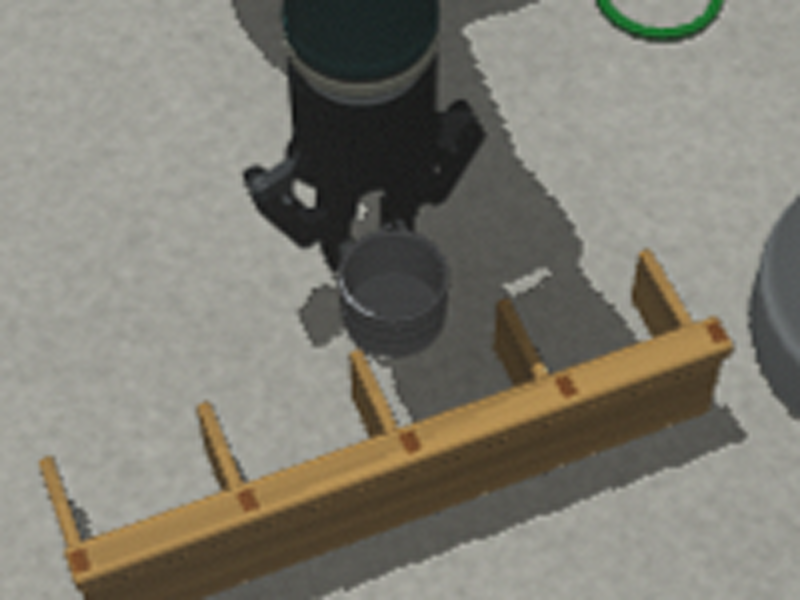

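The scene crop shows the cup rim centred at about (395,275), in front of the third gap.

Run:
```python
from h import *
o=np.array([.5997,-.0203]);X=np.array([.9963,-.086]);Y=np.array([.086,.9963])
for u,v in [(395,275),(340,275),(450,275)]:
    w=cast('scene',220+u/4,120+v/4,.042)[:2]; print(w,'rack',(w-o)@X,(w-o)@Y)
w=read_state()['tool_pos'][:2];print((w-o)@X,(w-o)@Y)
```

```text
[0.53284214 0.0247299 ] rack -0.07048305516030144 0.039113509128347684
[ 0.51896594 -0.00225549] rack -0.08198717017477779 0.011034617459075156
[0.54671079 0.0517006 ] rack -0.05898519705479859 0.0671771291257857
-0.11094307118373618 0.037330601310885315
```

Request:
jog_arm(
  increments=[
    [[-0.15, 0.012, 0, 0, 0, 0, -0.41], [-0.15, 0.012, 0, 0, 0, 0, -0.41], [-0.15, 0.012, 0, 0, 0, 0, -0.41], [-0.15, 0.012, 0, 0, 0, 0, -0.41], [-0.15, 0.012, 0, 0, 0, 0, -0.41]],
  ],
)

```text
time: 15.03
tool_pos: [0.5139, 0.0263, 0.0828]
tcp_rot: [0.134, 3.139, 0.0]
wrist_force: [-0.6, 0.3, -0.2]
width: 0.292
grip_force: 0.2
```

Request:
jog_arm(
  increments=[
    [[-0.15, 0.012, 0, 0, 0, 0, -0.41], [-0.15, 0.012, 0, 0, 0, 0, -0.41], [-0.15, 0.012, 0, 0, 0, 0, -0.41], [-0.15, 0.012, 0, 0, 0, 0, -0.41], [-0.15, 0.012, 0, 0, 0, 0, -0.41]],
  ],
)

```text
time: 15.45
tool_pos: [0.5364, 0.0262, 0.0827]
tcp_rot: [-0.134, -3.139, -0.0]
wrist_force: [0.3, 0.3, 0.1]
width: 0.294
grip_force: 0.2
```

Request:
jog_arm(
  increments=[
    [[-0.1, 0.01, 0, 0, 0, 0, -0.41], [-0.1, 0.01, 0, 0, 0, 0, -0.41], [-0.1, 0.01, 0, 0, 0, 0, -0.41], [-0.1, 0.01, 0, 0, 0, 0, -0.41], [-0.1, 0, 0, 0, 0, 0, -0.41]],
  ],
)

```text
time: 15.87
tool_pos: [0.5512, 0.0262, 0.0828]
tcp_rot: [0.134, 3.139, 0.0]
wrist_force: [-0.7, -0.7, 0.3]
width: 0.288
grip_force: 0.3
```

Request:
jog_arm(
  increments=[
    [[-0.08, 0.008, 0, 0, 0, 0, -0.41], [-0.08, 0.008, 0, 0, 0, 0, -0.41], [-0.08, 0.008, 0, 0, 0, 0, -0.41], [-0.08, 0.008, 0, 0, 0, 0, -0.41], [-0.08, 0, 0, 0, 0, 0, -0.41]],
  ],
)

```text
time: 16.28
tool_pos: [0.5632, 0.0261, 0.0828]
tcp_rot: [-0.134, -3.139, -0.0]
wrist_force: [-0.6, 0.1, 0.6]
width: 0.294
grip_force: 0.3
```

Request:
jog_arm(
  increments=[
    [[-0.03, 0, 0, 0, 0, 0, -0.41], [-0.03, 0, 0, 0, 0, 0, -0.41], [-0.03, 0, 0, 0, 0, 0, -0.41], [0, 0, 0, 0, 0, 0, -0.41], [0, 0, 0, 0, 0, 0, -0.41]],
  ],
)

```text
time: 16.7
tool_pos: [0.5658, 0.0258, 0.0828]
tcp_rot: [0.134, 3.138, 0.0]
wrist_force: [0.6, 0.3, -0.1]
width: 0.297
grip_force: 0.0
```

Request:
jog_arm(
  increments=[
    [[-0.03, 0, 0, 0, 0, 0, -0.41], [-0.03, 0, 0, 0, 0, 0, -0.41], [0, 0, 0, 0, 0, 0, -0.41], [0, 0, 0, 0, 0, 0, -0.41], [0, 0, 0, 0, 0, 0, -0.41]],
  ],
)

```text
time: 17.12
tool_pos: [0.5676, 0.0257, 0.0828]
tcp_rot: [0.134, 3.138, 0.0]
wrist_force: [0.4, 0.3, -0.2]
width: 0.293
grip_force: 0.0
```

Request:
jog_arm(
  increments=[
    [[-0.03, 0, 0, 0, 0, 0, -0.41], [-0.03, 0, 0, 0, 0, 0, -0.41], [0, 0, 0, 0, 0, 0, -0.41], [0, 0, 0, 0, 0, 0, -0.41], [0, 0, 0, 0, 0, 0, -0.41]],
  ],
)

```text
time: 17.53
tool_pos: [0.5694, 0.0255, 0.0828]
tcp_rot: [0.134, 3.138, 0.0]
wrist_force: [-1.0, -0.2, 0.5]
width: 0.295
grip_force: 0.0
```

Request:
jog_arm(
  increments=[
    [[-0.03, 0, 0, 0, 0, 0, -0.41], [-0.02, 0, 0, 0, 0, 0, -0.41], [0, 0, 0, 0, 0, 0, -0.41], [0, 0, 0, 0, 0, 0, -0.41], [0, 0, 0, 0, 0, 0, -0.41]],
  ],
)

```text
time: 17.95
tool_pos: [0.5707, 0.0254, 0.0827]
tcp_rot: [-0.134, -3.139, 0.0]
wrist_force: [-0.6, 0.2, 0.3]
width: 0.296
grip_force: 0.4
```

Run:
```python
from h import *
s=read_state();print(s['tool_pos'],s['wrist_force'],s['grip_force'])
p,d=viewer.read_camera('scene'); cv2.imwrite('pics/c5.png',cv2.resize(p[150:270,240:400],(800,600),interpolation=cv2.INTER_CUBIC))
```

```text
[0.57070125 0.02538014 0.08273667] [-0.56391749  0.18731828  0.26586484] 0.42330693744588643
```

View pics/c5.png

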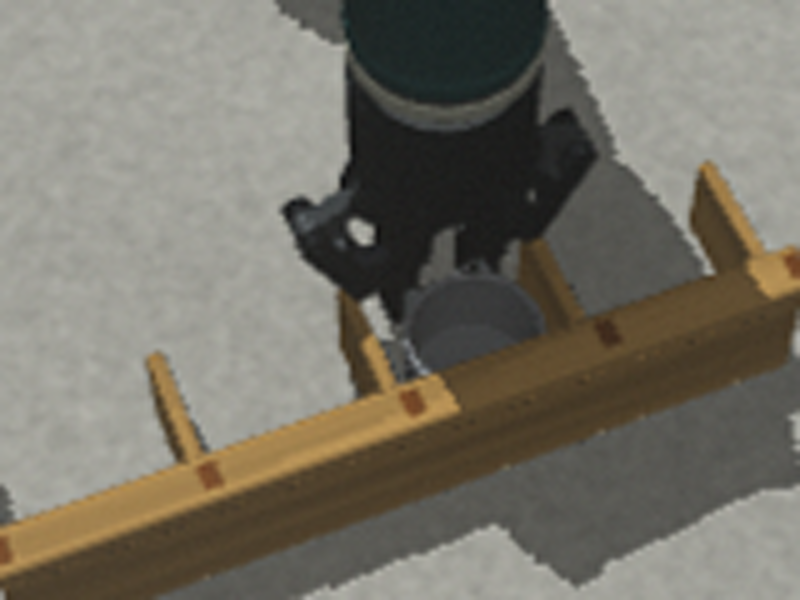

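The crop shows the cup in the third gap at about (475,320), close to the board. I'll nudge it until there's a clear contact force.

Request:
jog_arm(
  increments=[
    [[-0.03, 0, 0, 0, 0, 0, -0.41], [-0.02, 0, 0, 0, 0, 0, -0.41], [0, 0, 0, 0, 0, 0, -0.41], [0, 0, 0, 0, 0, 0, -0.41], [0, 0, 0, 0, 0, 0, -0.41]],
  ],
)

```text
time: 18.42
tool_pos: [0.571, 0.0254, 0.0826]
tcp_rot: [-0.134, -3.136, 0.0]
wrist_force: [-5.3, 0.2, 4.2]
width: 0.294
grip_force: 2.8
```

Request:
jog_arm(
  increments=[
    [[-0.03, 0, 0, 0, 0, 0, -0.41], [-0.02, 0, 0, 0, 0, 0, -0.41], [0, 0, 0, 0, 0, 0, -0.41], [0, 0, 0, 0, 0, 0, -0.41], [0, 0, 0, 0, 0, 0, -0.41]],
  ],
)

```text
time: 18.83
tool_pos: [0.5713, 0.0253, 0.0824]
tcp_rot: [-0.134, -3.133, -0.0]
wrist_force: [-9.3, 0.5, 6.4]
width: 0.292
grip_force: 4.8
```

Request:
jog_arm(
  increments=[
    [[0.1, 0, 0, 0, 0, 0, -0.41], [0.1, 0, 0, 0, 0, 0, -0.41], [0.2, 0, 0, 0, 0, 0, -0.41], [0.3, 0, 0, 0, 0, 0, -0.41], [0.4, 0, 0, 0, 0, 0, -0.41]],
  ],
)

```text
time: 19.25
tool_pos: [0.541, 0.0279, 0.083]
tcp_rot: [0.134, 3.137, 0.0]
wrist_force: [0.4, -0.4, 0.6]
width: 0.293
grip_force: 0.0
```

Request:
jog_arm(
  increments=[
    [[0.6, 0, 0, 0, 0, 0, -0.41], [0.6, 0, 0, 0, 0, 0, -0.41], [0.6, 0, 0, 0, 0, 0, -0.41], [0.6, 0, 0, 0, 0, 0, -0.41], [0, 0, 0, 0, 0, 0, -0.41]],
  ],
)

```text
time: 19.67
tool_pos: [0.4645, 0.0343, 0.0816]
tcp_rot: [-0.134, -3.134, 0.0]
wrist_force: [-0.8, -1.0, -0.7]
width: 0.295
grip_force: 0.0
```

Run:
```python
from h import *
s=read_state();print(s['tool_pos'],s['wrist_force'])
p,d=viewer.read_camera('side'); cv2.imwrite('pics/s6.png',cv2.resize(p[140:260,290:450],(800,600),interpolation=cv2.INTER_CUBIC))
o=np.array([.5997,-.0203]);A=np.array([[.9963,-.086],[.086,.9963]])
for n in ('side','scene'):
    p,d=viewer.read_camera(n); c=viewer.camera_params(n); v,u=np.mgrid[:400,:640]
    X=(np.stack([(u-c['cx'])/c['fx']*d,(v-c['cy'])/c['fy']*d,d],-1)-np.array(c['t']))@np.array(c['R'])
    r=(X[...,:2]-o)@A.T; z=X[...,2]
    m=(d>0)&(z>.035)&(z<.0455)&(r[...,0]>-.045)&(r[...,0]<.034)&(abs(r[...,1]-.043)<.036)
    print(n,m.sum(),cv2.minEnclosingCircle(r[m].astype(np.float32)))
```

```text
[0.46446021 0.03425973 0.08159387] [-0.78204776 -0.99175793 -0.74014205]
side 178 ((0.010740582831203938, 0.043975695967674255), 0.04177599027752876)
scene 130 ((0.003151525743305683, 0.04415183141827583), 0.032126784324645996)
```

View pics/s6.png

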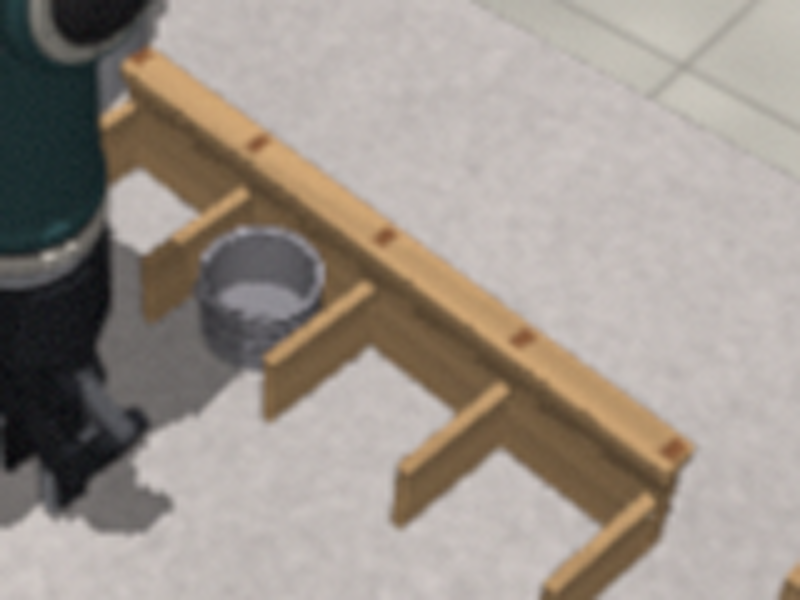

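The side crop shows the cup upright in the third gap at (260,295), against the back board at about rack (0.003–0.005, 0.044). I'll hand it in.

```bash
python3 -c "
from workcell import bot
print(bot.finish_job())"
```

```text
the job is handed in; nothing more can be done
None
```

I counted the rail by touch from gap 1 to gap 3, then pushed the cup upright into the third gap against the back board; the job is handed in, but no verdict came back.

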